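# Offer the snap ring up to the idler axle's groove

## Task

The belt drill's idler pulley is back on its axle stub, which stands upright in the drill vise; only its snap ring is missing. Slide the tool tray's clear cover fully open, take out the snap-ring pliers (the ring already hangs on their tips), squeeze them to spread the ring fully, and slide the ring over the end of the stub, without forcing it, down onto the bearing face so that it lies level in line with the groove. Finish there, still holding the pliers squeezed and the ring spread at the groove for the instructor to check, with the cover left open; leave the other things on the bench where they are.

Things in the scene. Friction and masses are not known exactly. Their poses are not given: they have to be found in the camera images.
- cover (a joint): travel in m of the clear sliding cover of the grey tool tray: 0 is fully shut over the tray's near compartment, 0.150 fully open (against its stop, over the far compartment). It starts between 0 and 0.03, resists with about 2 N and stays where it is left.
- cover_pull (a point): grip point in the black pull bar that stands along the cover's near edge: 60 mm long (along y of this frame), 10 mm thick (along x), 30 mm high; its top is 8 mm above this point, the cover's top face 22 mm below it. Opening moves it along +x of this frame, roughly away from the robot.
- tray: grey tool tray, fixed; same axes as cover_pull. Origin on the bench under the middle of the near compartment, which is 140 mm (x) by 240 mm (y) inside, floor 5 mm up. Walls and channels reach 58 mm up. The far compartment (spare washers and bolts) lies to +x, up to 225 mm from the origin.
- pliers_grip (a point): the place to grip the pliers: between their two black handles, half-way up. They lie flat in the near compartment, pointing roughly along the tray's +y, this point 37 mm above the bench, with 25 mm free under the handles here. x of this frame points along the pliers to the ring, z up. As the handles close, the pliers creep about 4 mm forward in the fingers and may turn by 0.03 rad.
- pliers_left (a joint): how far the pliers are squeezed, in rad of one handle: 0 slack, 0.25 at the stop with the ring spread fully; the other handle moves alike. Sprung: on each handle 3 N begins to close them and 9 N holds them at the stop, so any grip of 20 N or more is enough; let go, they open again. A hard grip flexes them a little past 0.25.
- pliers: snap-ring pliers, about 180 g, 215 mm with the ring. Origin at the pivot, 60 mm ahead of pliers_grip and 7 mm below it, same axes. Handles: straight bars 9 mm thick, 14 mm high, from 56 mm behind to 30 mm ahead of pliers_grip, where they are 65 mm over the outer faces slack (splayed 0.26 rad each) and 34 mm squeezed (parallel).
- ring_center (a point): centre of the spread steel snap ring's opening, at half its 3 mm thickness. A flat C, level under the bent tips of the pliers, and it cannot come off them; inner diameter 32 mm slack, 41.4 mm spread. z is its axis. This point is fixed to the pliers, 131.5 mm ahead of pliers_grip and 27.5 mm below it.
- groove (a point): middle of the groove, on the axis (z) of the upright steel axle stub, 97 mm above the bench. The groove is 6 mm high, 29 mm in diameter. The flat bearing face, 45 mm across, is 3 mm under this point: a ring resting on it has its middle 1.5 mm under this point.
- stub_end (a point): centre of the stub's top end, 15 mm above groove. The stub is 34 mm in diameter, its end chamfered over the last 6 mm to 24 mm.
- vise: dark cast drill vise, fixed, holding the stub and a three-step pulley (94 mm across at most), all below the bearing face. Origin on the bench under the stub; base 190 by 110 mm; its screw with the bent handle reaches 140 mm out along +x of this frame.
- chuck_key: T-shaped drill chuck key of dark steel, about 65 mm, lying beside the vise
- bearing: loose ball-bearing ring, 42 mm across and 12 mm high, lying beside the vise
- spare_pulley: single-groove aluminium pulley, 60 mm across and 30 mm high, on the bench near the robot
- screwdriver: screwdriver with a black handle, 200 mm, lying on the bench
- oil_bottle: white plastic oil bottle, 56 mm across and 130 mm high, standing at the far left
- paste_tin: round metal tin, 72 mm across and 45 mm high, standing beyond the vise
- wrench: open-ended steel wrench, 170 mm, lying on the bench at the left

How it is judged:
By the outcome, as a careful person would: the job done as asked, in the order asked, and still so for the second after the job is handed in, while the arm keeps its last pose, push and grip.
It also fails if it takes over 51 s, if anything falls off the work surface, if the arm or the gripper's body presses on something with over 40 N, if the wrist force passes 120 N, or if a joint passes its speed limit or range.

## Robot

A 7-joint arm with a two-finger parallel gripper is mounted at the origin on the work surface. World frame = base frame: x ahead of the robot, y to its left, z up, the work surface at z = 0. Lengths are in m, angles in rad, forces in N, time in s.
With the tool pointing down it reaches from about 0.425 to 0.925 m from the base axis. Payload 6.8 kg.
Tool frame: the origin (TCP) lies midway between the tips of the shut fingers; the grasp point (between the pads) lies 19 mm behind it; x points along the fingers, y is the direction in which the jaws open and shut, and the axes are right-handed (so a half turn about x gives the same grasp; the last joint's range is limited). The gripper opens to 85 mm and grips with 20 to 120 N. Pads are 22 mm wide; open, the fingers measure 114 mm over their backs; the gripper's body (76 mm by 85 mm) begins 54 mm behind the grasp point. The pads swing forward as they close: fully open they stand 13 mm farther back than shut.
Start: joints at [0.999, 0.477, 0.022, 1.555, -0.011, 1.109, -0.083], TCP at [0.302, -0.604, 0.231] pointing down, gripper open.
Joint ranges: [-2.96, 2.96], [-0.34, 2.1], [-1.41, 1.46], [0.24, 2.44], [-1.37, 4.51], [0.17, 1.92], [-2.96, 2.96]. Speed limits (rad/s): [2.39, 2.39, 3.14, 3.14, 3.14, 3.14, 3.14].

## Interface

Orientations are given as a rotation vector (axis times angle).
In Python, from bench import r, viewer, nets gives the robot as it stands.
- The arm moves only by the shell command python3 -m pendant 'ROWS' [FORCE]. ROWS is JSON, one flat list of numbers, 5 for each row, row after row: the finger opening in mm, from 0 to 85.4, then the shift along the tool's x, y, z in mm, then the turn about the tool's x in rad. A call has 1 to 20 rows; each row shifts and turns the commanded pose from where the row before left it, along the tool's axes as they then stand; what a row does not reach is not made up. A row lasts 1/8 s, in which the tool goes at most 62.5 mm and 10.7 degrees, less where a joint would pass 70% of its speed; a pose out of reach is approached as far as the arm can. A call with a gripper value outside its range is refused whole. The fingers move at their own pace and stop on an object; FORCE is the grip in N (left out, the last holds). Time passes only in rows, so rows that do not move let the fingers close. It gives the time, the measured TCP pose, the force and the opening at its end, in the units of the state.
- r.get_obs(): the state, without advancing time (a new reading comes with each control period).
- viewer.grab_frame(name): name is "scene" or "top"; returns (picture, depth): 400x640x3 uint8, red, green, blue; 400x640 float32, m along the optical axis (not along the pixel's ray), 0 where there is no reading.
- viewer.calibration(name): a dict with "mtx" (3x3 intrinsics, pixels), "world_to_cam" (4x4, takes a point from world to camera coordinates). Camera axes: x right, y up, looking along -z (the intrinsics and any distortion apply to the point x, -y, -z); pixel columns grow to the right and rows downward; lengths in m; the calibration is good to about 2 mm. A picture is of the moment at which its call begins. calibration takes no time and is no camera call.
- r.hand_in(): hands the job in, once; it reports no verdict.
Trained networks look in the newest picture that a camera, given by its name, has taken for a name from the list of things; names that differ only in an ending like _2 or _b are one class to them, and where a whole thing is asked for, a point or a joint stands for the part that bears it (a point fixed in the world has none). Each returns a list of dicts, best first, with "score" (0 to 1); they miss things now and then, are a little off and sometimes report something else, mostly with a low value. They report only what shows in the picture. A call takes as long as a camera call.
- nets.look_for(name, camera): "location" ([x, y, z] in m, in world coordinates, good to about 4 mm: the middle of the surface that is visible of it).
- nets.silhouettes(name, camera): "mask" (400x640 bool, what is visible of it).
The state is a dict: "clock": time; "joints": joint angles; "qvel": joint speeds; "tau": joint torques, N m; "tcp_pos": TCP position; "orientation": TCP orientation; "contact_force": force on the tool from outside, world axes, zero at the start; "moment": the same for the moment, N m; "grip_width": finger opening in m.
Only numpy, scipy, OpenCV 4.12 (cv2) and the standard library are available. Lean on these libraries where they do the work, as an engineer would, in place of code of your own. Each camera call takes 0.05 s, during which the arm holds its last target. There are 200 camera calls.

## Working session

There is one attempt and no reset: what is moved stays moved. The work goes in short steps, Python scripts to look and compute and a shell command to move; the robot and the scene stay as the last step left them, time stands still between calls to the robot, and variables do not carry over. Pictures are saved under pics/ and viewed, about 8 in all and at most 12, crops included, and the job is handed in when it is done.

```bash
mkdir -p pics; ls
cat > h.py <<'E'
import numpy as np, cv2
from scipy.spatial.transform import Rotation as R
from bench import r, viewer, nets
def grab(n):
    p,d=viewer.grab_frame(n); c=viewer.calibration(n); return p,d,np.array(c['mtx']),np.array(c['world_to_cam']),c
def world(d,K,T,mask=None):
    v,u=np.mgrid[:400,:640]; m=d>0
    if mask is not None: m&=mask
    z=d[m]; x=(u[m]-K[0,2])/K[0,0]*z; y=(v[m]-K[1,2])/K[1,1]*z
    P=np.c_[x,-y,-z,np.ones_like(z)]@np.linalg.inv(T).T
    return P[:,:3],np.c_[u[m],v[m]]
def save(p,name): cv2.imwrite('pics/'+name,cv2.cvtColor(p,cv2.COLOR_RGB2BGR))
def st():
    o=r.get_obs(); print('t',o['clock'],'tcp',np.round(o['tcp_pos'],4)); M=R.from_rotvec(o['orientation']).as_matrix(); print(np.round(M,4)); print('f',np.round(o['contact_force'],1),'w',o['grip_width'],'q',np.round(o['joints'],3)); return o,M
E
python3 - <<'E'
from h import *
st()
for n in ('scene','top'):
    p,d,K,T,c=grab(n); save(p,n+'0.png'); print(n,{k:v for k,v in c.items() if k not in('mtx','world_to_cam')},K.tolist(),np.round(np.linalg.inv(T),3).tolist())
    for t in ('cover_pull','pliers','pliers_grip','ring_center','stub_end','vise','tray'):
        try: print(t,[(np.round(q['location'],4).tolist(),round(q['score'],2)) for q in nets.look_for(t,n)[:2]])
        except Exception as e: print(t,e)
E
```

```text
pics
t 0.0 tcp [ 0.3017 -0.6032  0.2303]
[[-1.000e-03  4.474e-01 -8.943e-01]
 [ 1.600e-03 -8.943e-01 -4.474e-01]
 [-1.000e+00 -1.900e-03  1.000e-04]]
f [-0.2 -0.1  0.8] w 0.08524509709110754 q [ 0.999  0.478  0.022  1.556 -0.011  1.109 -0.083]
scene {} [[453.19353599785387, 0.0, 317.75174939138424], [0.0, 453.19353599785387, 200.60708171645803], [0.0, 0.0, 1.0]] [[-0.888, -0.334, 0.318, 0.891], [0.461, -0.641, 0.614, 0.796], [-0.001, 0.691, 0.723, 0.962], [0.0, 0.0, 0.0, 1.0]]
cover_pull [([0.5261, -0.2062, 0.0575], 0.87)]
pliers [([0.6223, 0.1965, 0.0402], 0.34)]
pliers_grip []
ring_center []
stub_end [([0.6184, 0.2, 0.0456], 0.83), ([0.3704, 0.4873, 0.0047], 0.66)]
vise [([0.6214, 0.1947, 0.0426], 0.89)]
tray [([0.5967, -0.1833, 0.0431], 0.73), ([0.5218, -0.2049, 0.0582], 0.4)]
top {} [[407.58614444292203, 0.0, 317.6034479999194], [0.0, 407.58614444292203, 204.98048664927157], [0.0, 0.0, 1.0]] [[-0.002, 0.996, -0.095, 0.431], [-1.0, -0.0, 0.015, 0.074], [0.015, 0.095, 0.995, 1.227], [0.0, 0.0, 0.0, 1.0]]
cover_pull [([0.5225, -0.2111, 0.0618], 0.84)]
pliers []
pliers_grip []
ring_center []
stub_end [([0.5942, 0.1735, 0.0489], 0.93)]
vise [([0.5908, 0.1732, 0.0504], 0.66)]
tray [([0.5955, -0.2084, 0.0539], 0.96)]
```

View pics/scene0.png

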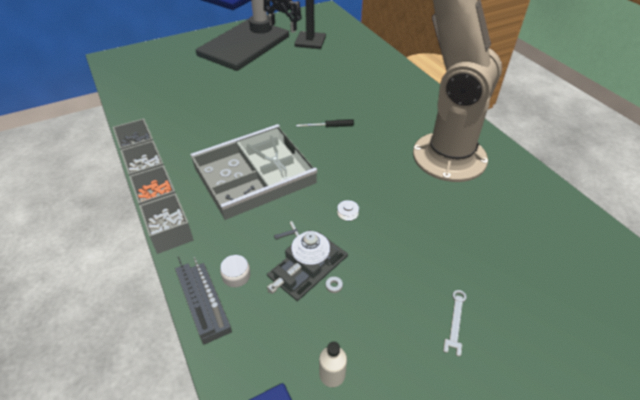

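View pics/top0.png

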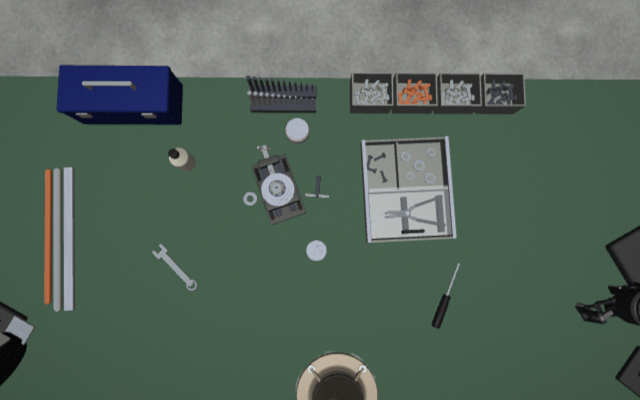

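The scene view shows the tray at (253,165), with the pull at its right edge and the vise with its white pulley at (310,250). The top view shows the pull at (413,232), the pliers under the cover at (388–443, 198–230) pointing left, which is +y, and the stub at (277,187).

Run:
```python
from h import *
for n in ('top','scene'):
    p,d,K,T,c=grab(n)
    for t in ('cover_pull','tray'):
        for q in nets.silhouettes(t,n)[:1]:
            W,uv=world(d,K,T,q['mask'])
            if t=='cover_pull': s=(W[:,2]>.075)&(W[:,2]<.1)
            else: s=(W[:,2]>.05)&(W[:,2]<.068)
            A=W[s]; 
            if len(A)<5: print(n,t,'few',len(A),np.round(np.percentile(W[:,2],[5,50,95]),3)); continue
            rc=cv2.minAreaRect((A[:,:2]*1000).astype(np.float32)); print(n,t,len(A),rc,np.round(np.median(A,0),4))
    W,uv=world(d,K,T)
    s=(np.hypot(W[:,0]-.6,W[:,1]-.175)<.05)
    A=W[s]; B=A[A[:,2]>.106]; 
    print(n,'stub',np.percentile(A[:,2],[50,90,99,100]).round(4),len(B),B.mean(0).round(4), B.min(0).round(4),B.max(0).round(4))
    C=A[(A[:,2]>.088)&(A[:,2]<.1)]; print(' face',len(C),cv2.minEnclosingCircle((C[:,:2]*1000).astype(np.float32)))
    if n=='top':
        save(cv2.resize(p[125:255,230:470],None,fx=3.3,fy=3.3,interpolation=cv2.INTER_CUBIC),'topc.png')
```

```text
top cover_pull 79 ((467.123779296875, -212.0703582763672), (8.641120910644531, 60.55976104736328), 0.004216024652123451) [ 0.4683 -0.2114  0.0846]
top tray 4901 ((592.14453125, -206.4279327392578), (299.525634765625, 257.5341796875), 2.5630812644958496) [ 0.5275 -0.2082  0.0554]
top stub [0.0887 0.1083 0.1145 0.1163] 102 [0.5867 0.1713 0.1109] [0.5706 0.1556 0.1064] [0.6039 0.1861 0.1163]
 face 312 ((587.7652587890625, 173.3175811767578), 34.32012176513672)
scene cover_pull 63 ((469.03912353515625, -214.48045349121094), (13.198699951171875, 61.92949295043945), 2.99672794342041) [ 0.4702 -0.2103  0.084 ]
scene tray 3138 ((593.8603515625, -207.72142028808594), (300.4768981933594, 263.03070068359375), 2.907773971557617) [ 0.5391 -0.1912  0.0555]
scene stub [0.0731 0.096  0.1127 0.1151] 109 [0.5899 0.1734 0.1105] [0.5731 0.157  0.1063] [0.6047 0.1869 0.1151]
 face 312 ((590.0849609375, 169.0425262451172), 34.701141357421875)
```

View pics/topc.png

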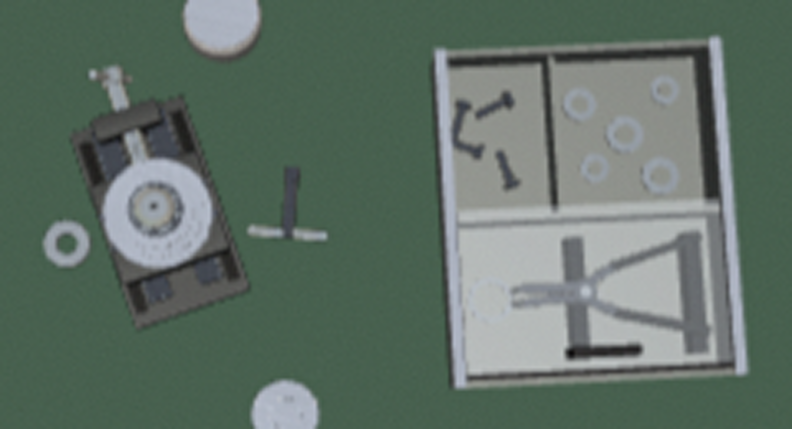

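The close-up shows the cover almost shut, with the pull bar's top at crop (603,351). The pliers sit below it, ring at (490,298), handles splayed to the right. The tray's yaw is about +0.047 rad. I'll move over the pull now.

```bash
cat > go.py <<'E'
import sys; from h import *
# usage: go.py x y z yaw_of_tool_y_deg : prints remaining shift in tool axes (mm) and turn
o,M=st(); a=list(map(float,sys.argv[1:]))
print('shift mm',np.round(M.T@(np.array(a[:3])-o['tcp_pos'])*1000,1))
if len(a)>3:
    c=np.arctan2(M[1,1],M[0,1]); e=(a[3]-c+np.pi)%(2*np.pi)-np.pi; print('turn about tool x',round(-e,4))
E
python3 -m pendant '[60,6,-30.6,-36,0, 60,6,-30.6,-36,0, 60,6,-30.6,-36,0, 60,6,-30.6,-36,0, 60,6,-30.6,-36,0, 60,6,-30.6,-36,0, 60,6,-30.6,-36,0, 60,6,-30.6,-36,0, 60,6,-30.6,-36,0, 60,0,0,0,-0.165, 60,0,0,0,-0.165, 60,0,0,0,-0.165, 60,0,0,0,-0.165, 60,0,0,0,-0.165, 60,0,0,0,-0.165, 60,0,0,0,-0.165, 60,0,0,0,0]'
python3 go.py 0.4685 -0.2125 0.063 0.047
```

```text
clock: 3.22
tcp_pos: [0.4686, -0.2126, 0.1774]
orientation: [1.175, 1.23, -1.175]
contact_force: [-0.9, 1.4, -1.4]
grip_width: 0.0602
t 3.225 tcp [ 0.4686 -0.2126  0.1774]
[[ 3.000e-04  9.989e-01  4.620e-02]
 [ 0.000e+00  4.620e-02 -9.989e-01]
 [-1.000e+00  3.000e-04 -0.000e+00]]
f [-0.9  1.4 -1.4] w 0.0601930734484638 q [ 0.608  0.302 -0.36   1.971  0.135  0.892  0.224]
shift mm [ 1.144e+02 -1.000e-01 -1.000e-01]
turn about tool x -0.0008
```

```bash
python3 -m pendant '[60,38,0,0,0, 60,38,0,0,0, 60,38,0,0,0, 60,0,0,0,0, 5,0,0,0,0, 5,0,0,0,0, 5,0,0,0,0, 5,0,0,0,0, 5,0,0,0,0]' 30
python3 go.py 0.6185 -0.2055 0.063 0.047
```

```text
clock: 4.35
tcp_pos: [0.4693, -0.2129, 0.0647]
orientation: [1.174, 1.229, -1.173]
contact_force: [-1.9, 0.6, 6.3]
grip_width: 0.0095
t 4.35 tcp [ 0.4693 -0.2129  0.0647]
[[ 0.0018  0.9989  0.0474]
 [-0.0011  0.0474 -0.9989]
 [-1.      0.0018  0.0012]]
f [-1.9  0.6  6.3] w 0.009529969444671117 q [ 0.561  0.468 -0.316  2.052  0.234  0.654  0.138]
shift mm [  2.  149.4  -0.3]
turn about tool x 0.0004
```

```bash
python3 -m pendant '[5,-1,5,0,0, 5,0,15,0,0, 5,0,20,0,0, 5,0,20,0,0, 5,0,20,0,0, 5,0,20,0,0, 5,0,15,0,0, 5,0,5,0,0, 5,0,0,0,0]'
python3 go.py 0.6185 -0.2055 0.063 0.047
```

```text
clock: 5.48
tcp_pos: [0.59, -0.207, 0.0648]
orientation: [1.175, 1.229, -1.172]
contact_force: [2.7, -2.3, 2.1]
grip_width: 0.0093
t 5.475 tcp [ 0.59   -0.207   0.0648]
[[ 2.900e-03  9.988e-01  4.790e-02]
 [-6.000e-04  4.790e-02 -9.989e-01]
 [-1.000e+00  2.900e-03  7.000e-04]]
f [ 2.7 -2.3  2.1] w 0.009298355872170616 q [ 0.46   0.606 -0.301  1.791  0.243  0.779  0.084]
shift mm [ 1.9 28.6 -0.2]
turn about tool x 0.0009
```

```bash
python3 -m pendant '[5,0,8,0,0, 5,0,5,0,0, 5,0,4,0,0, 5,0,3,0,0, 5,0,3,0,0, 5,0,0,0,0]'
python3 -m pendant '[5,0,3,0,0, 5,0,3,0,0, 5,0,0,0,0]'
```

```text
clock: 6.22
tcp_pos: [0.6115, -0.206, 0.0648]
orientation: [1.174, 1.23, -1.174]
contact_force: [-0.8, -1.3, 4.1]
grip_width: 0.0095
clock: 6.6
tcp_pos: [0.6126, -0.2059, 0.0647]
orientation: [1.17, 1.238, -1.182]
contact_force: [-16.2, 0.8, 19.3]
grip_width: 0.0094
```

```bash
python3 -m pendant '[50,0,-3,0,0, 50,0,0,0,0, 50,0,0,0,0, 70,-30,0,0,0, 70,-50,0,0,0, 70,-50,0,0,0, 70,0,0,-55,0, 70,0,0,-55,0, 70,0,0,-55,0, 70,0,0,-55,0, 70,0,0,-55,0, 70,0,0,0,0]'
python3 - <<'E'
from h import *
st()
for n in ('scene','top'):
    p,d,K,T,c=grab(n)
    if n=='top': save(cv2.resize(p[125:255,340:500],None,fx=4.6,fy=4.6,interpolation=cv2.INTER_CUBIC),'topd.png')
    for t in ('cover_pull','pliers'):
        print(n,t,[(np.round(q['location'],4).tolist(),round(q['score'],2)) for q in nets.look_for(t,n)[:2]])
    q=nets.silhouettes('pliers',n)
    for q in q[:1]:
        W,uv=world(d,K,T,q['mask']); print('mask',q['mask'].sum(),q['score'],np.percentile(W[:,2],[5,25,50,75,95]).round(4))
        np.save(n+'_pl.npy',np.c_[W,uv])
        A=W[(W[:,2]>.02)&(W[:,2]<.06)]; rc=cv2.minAreaRect((A[:,:2]*1000).astype(np.float32)); print(rc)
E
```

```text
clock: 8.1
tcp_pos: [0.6005, 0.0764, 0.1946]
orientation: [1.17, 1.238, -1.165]
contact_force: [-0.5, -0.9, -0.0]
grip_width: 0.0699
t 8.1 tcp [0.6005 0.0764 0.1946]
[[ 4.000e-04  9.983e-01  5.740e-02]
 [ 3.700e-03  5.740e-02 -9.983e-01]
 [-1.000e+00  6.000e-04 -3.600e-03]]
f [-0.5 -0.9 -0. ] w 0.0698724773329731 q [ 0.09   0.432 -0.416  1.744  0.198  1.006 -0.341]
scene cover_pull [([0.6723, -0.201, 0.056], 0.95), ([0.6467, -0.1673, 0.0529], 0.52)]
scene pliers []
mask 111 0.52 [0.0092 0.0312 0.0387 0.0432 0.0447]
((545.9107055664062, -223.04592895507812), (19.359176635742188, 173.3528594970703), 19.42182731628418)
top cover_pull [([0.6627, -0.2074, 0.0592], 0.69)]
top pliers [([0.5226, -0.222, 0.0423], 0.62)]
mask 390 0.61 [0.0164 0.0397 0.0418 0.0436 0.0467]
((526.118896484375, -227.04800415039062), (88.42071533203125, 171.6675262451172), 1.7263357639312744)
```

View pics/topd.png

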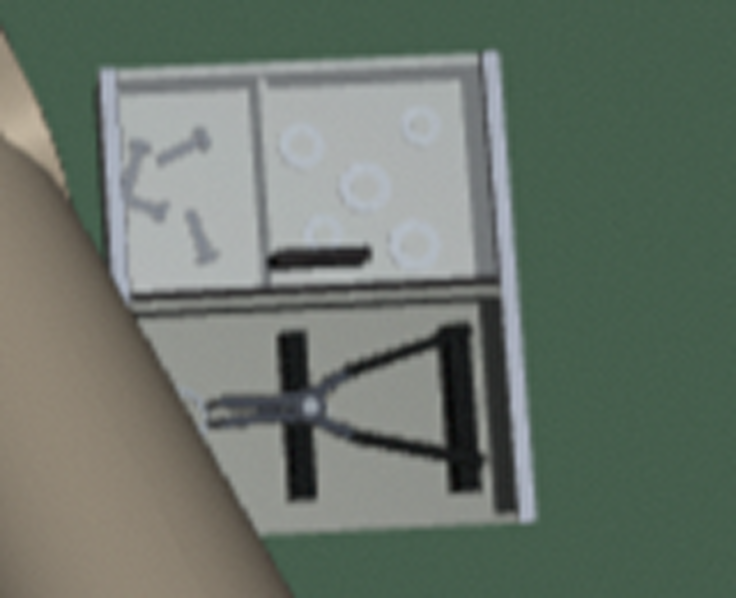

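The cover is now against its stop, with the pull at crop (320,257). The pliers lie uncovered: pivot at crop (312,406), handles running right to (462,335) and (478,462). The forearm hides the ring. Next I fit the handles.

```bash
cat > fit.py <<'E'
from h import *
from scipy.optimize import least_squares
def fit(n,W,zlo=.037,zhi=.05):
    A=W[(W[:,2]>zlo)&(W[:,2]<zhi)][:,:2]
    def res(p,full=False):
        x,y,t=p; d=A-[x,y]; X=d@[np.cos(t),np.sin(t)]; Y=d@[-np.sin(t),np.cos(t)]
        # grip-frame: handle segments and nose along axis
        best=np.full(len(A),9.)
        for a,b in [((-.056,.0427),(.030,.0198)),((-.056,-.0427),(.030,-.0198)),((.030,.0198),(.06,0)),((.030,-.0198),(.06,0)),((.06,0),(.12,0.004)),((.06,0),(.12,-.004))]:
            a=np.array(a);b=np.array(b);P=np.c_[X,Y];s=np.clip((P-a)@(b-a)/((b-a)@(b-a)),0,1)
            best=np.minimum(best,np.hypot(*(P-a-s[:,None]*(b-a)).T))
        return best
    r_=least_squares(res,[.522,-.25,np.pi/2+.047],loss='soft_l1',f_scale=.003); return r_.x,np.median(res(r_.x)),len(A)
if __name__=='__main__':
    D=np.load('top_pl.npy'); print(fit('top',D[:,:3]))
    o=r.get_obs()
    p,d,K,T,c=grab('top'); W,uv=world(d,K,T)
    s=(abs(W[:,0]-.525)<.062)&(abs(W[:,1]+.225)<.1); print(fit('top',W[s]))
    p,d,K,T,c=grab('scene'); W,uv=world(d,K,T)
    s=(abs(W[:,0]-.525)<.062)&(abs(W[:,1]+.225)<.1); print('scene',fit('s',W[s]))
    x=fit('top',D[:,:3])[0]
    C=viewer.calibration('top');
E
python3 fit.py
python3 - <<'E'
from h import *; from fit import fit
D=np.load('top_pl.npy'); x=fit('t',D[:,:3])[0]
p,d,K,T,c=grab('top')
def px(X,Y,Z):
    w=np.array([x[0]+np.cos(x[2])*X-np.sin(x[2])*Y,x[1]+np.sin(x[2])*X+np.cos(x[2])*Y,Z,1]); q=T@w
    return np.array([K[0,0]*q[0]/-q[2]+K[0,2],K[1,1]*-q[1]/-q[2]+K[1,2]])
f=5.;im=cv2.resize(p[185:255,380:500],None,fx=f,fy=f,interpolation=cv2.INTER_CUBIC)
g=lambda *a: tuple(int(v) for v in ((px(*a)-[380,185]+.5)*f))
for s in(1,-1): cv2.line(im,g(-.056,.0427*s,.044),g(.03,.0198*s,.044),(255,0,0),1)
cv2.circle(im,g(.06,0,.035),4,(0,255,0),1); cv2.circle(im,g(0,0,.044),3,(255,255,0),1)
save(im,'fit.png')
E
```

```text
(array([ 0.52468656, -0.25833211,  1.65078574]), np.float64(0.0025128576754305633), 339)
(array([ 0.52524441, -0.25841097,  1.62841571]), np.float64(0.0029085027884485962), 389)
scene (array([ 0.53042391, -0.26525692,  1.66104635]), np.float64(0.002077069109543112), 82)
```

View pics/fit.png

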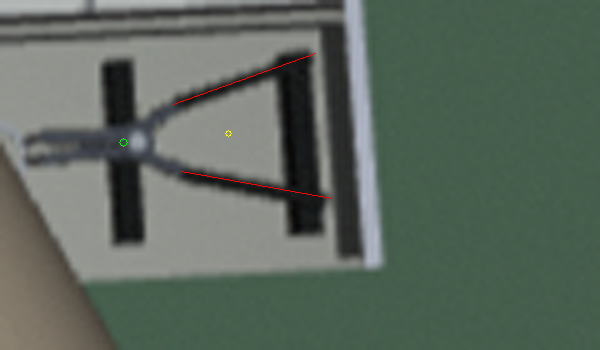

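The fit matches the handles sideways, but the bolt at (137,141) lies about 8 mm behind the model pivot at (123,142). The handle segments need to be rotated about the pivot, so I'm refitting.

```bash
sed -i 's/((-.056,.0427),(.030,.0198)),((-.056,-.0427),(.030,-.0198)),((.030,.0198),(.06,0)),((.030,-.0198),(.06,0)),((.06,0),(.12,0.004)),((.06,0),(.12,-.004))/((-.0493,.0408),(.034,.0195)),((-.0493,-.0408),(.034,-.0195)),((.034,.0195),(.06,0)),((.034,-.0195),(.06,0)),((.06,0),(.12,0.004)),((.06,0),(.12,-.004))/' fit.py; python3 fit.py
python3 - <<'E'
from h import *
c=viewer.calibration('top');K=np.array(c['mtx']);Ti=np.linalg.inv(np.array(c['world_to_cam']))
for u,v,z in ((380+137/5-.5,185+141/5-.5,.037),):
    ray=Ti[:3,:3]@np.array([(u-K[0,2])/K[0,0],-(v-K[1,2])/K[1,1],-1]); print('bolt',Ti[:3,3]+ray*(z-Ti[2,3])/ray[2])
E
python3 go.py 0.5245 -0.262 0.14 0.06
```

```text
(array([ 0.52486622, -0.26045847,  1.65024886]), np.float64(0.0025346574694139756), 339)
(array([ 0.52532448, -0.26061142,  1.62594008]), np.float64(0.002896186289274208), 390)
scene (array([ 0.53147546, -0.26885681,  1.65225391]), np.float64(0.002316500524209002), 86)
bolt [ 0.52089587 -0.20627086  0.037     ]
t 8.75 tcp [0.6012 0.069  0.1943]
[[ 0.      0.9989  0.0475]
 [-0.      0.0475 -0.9989]
 [-1.      0.      0.    ]]
f [ 0.7  0.1 -0.4] w 0.07013371027321708 q [ 0.096  0.432 -0.411  1.744  0.199  1.007 -0.34 ]
shift mm [ 54.3 -92.4 326.9]
turn about tool x -0.0124
```

```bash
python3 -m pendant '[85,0,-15,54,0, 85,0,-16,55,0, 85,0,-15,55,0, 85,0,-16,55,0, 85,0,-15,55,0, 85,0,-15,55,0, 85,40,0,0,-0.0175, 85,30,0,0,0, 85,0,0,0,0]'
python3 go.py 0.525 -0.264 0.016 0.065
```

```text
clock: 9.88
tcp_pos: [0.5233, -0.2632, 0.1222]
orientation: [1.16, 1.244, -1.163]
contact_force: [-0.7, -0.4, -0.4]
grip_width: 0.0849
t 9.875 tcp [ 0.5233 -0.2632  0.1222]
[[-0.0044  0.9979  0.0654]
 [ 0.002   0.0654 -0.9979]
 [-1.     -0.0042 -0.0023]]
f [-0.7 -0.4 -0.4] w 0.08491840815699238 q [ 0.591  0.477 -0.3    1.85   0.181  0.846  0.267]
shift mm [106.2   2.1   1.1]
turn about tool x 0.0004
```

```bash
python3 -m pendant '[85,30,1,1,0, 85,30,0.5,0,0, 85,12,0,0,0, 85,10,0,0,0, 85,0,0,0,0]'
python3 -m pendant '[85,10,0,0,0, 85,8,0,0,0, 85,5,0,0,0, 85,0,0,0,0]'; python3 go.py 0.525 -0.264 0.016 0.065
```

```text
clock: 10.5
tcp_pos: [0.5269, -0.2648, 0.0426]
orientation: [1.161, 1.239, -1.161]
contact_force: [1.0, -0.0, -0.2]
grip_width: 0.0849
clock: 11.0
tcp_pos: [0.5263, -0.2646, 0.0188]
orientation: [1.161, 1.24, -1.161]
contact_force: [-0.0, -0.3, 0.5]
grip_width: 0.0847
t 11.0 tcp [ 0.5263 -0.2646  0.0188]
[[-9.000e-04  9.979e-01  6.550e-02]
 [ 4.000e-04  6.550e-02 -9.979e-01]
 [-1.000e+00 -8.000e-04 -4.000e-04]]
f [-0.  -0.3  0.5] w 0.08472032641790472 q [ 0.555  0.626 -0.257  1.895  0.248  0.653  0.212]
shift mm [ 2.8 -1.3 -0.6]
turn about tool x 0.0005
```

```bash
python3 -m pendant '[20,2,-1,0,0, 20,0,0,0,0, 20,0,0,0,0, 20,0,0,0,0, 20,0,0,0,0, 20,0,0,0,0, 20,0,0,0,0]' 50; python3 go.py 0.525 -0.264 0.016 0.065
```

```text
clock: 11.88
tcp_pos: [0.5285, -0.2676, 0.0207]
orientation: [1.16, 1.231, -1.159]
contact_force: [-1.1, -3.1, 19.1]
grip_width: 0.0336
t 11.875 tcp [ 0.5285 -0.2676  0.0207]
[[ 0.0061  0.9979  0.065 ]
 [-0.0046  0.065  -0.9979]
 [-1.      0.0058  0.005 ]]
f [-1.1 -3.1 19.1] w 0.03358009958403688 q [ 0.556  0.623 -0.255  1.893  0.251  0.649  0.212]
shift mm [ 4.7 -3.3 -3.8]
turn about tool x 0.0001
```

```bash
python3 -m pendant '[20,-5,0,0,0, 20,-10,0,0,0, 20,-20,0,0,0, 20,-25,0,0,0, 20,-35,0,0,0, 20,-35,0,0,0, 20,0,0,0,0, 20,0,0,0,0]'
python3 - <<'E'
from h import *
st()
for n in ('scene','top'):
    p,d,K,T,c=grab(n); 
    if n=='scene': save(cv2.resize(p[90:220,180:330],None,fx=5,fy=4.6,interpolation=cv2.INTER_CUBIC),'scene_l.png')
    for t in ('ring_center','pliers'):
        print(n,t,[(np.round(q['location'],4).tolist(),round(q['score'],2)) for q in nets.look_for(t,n)[:2]])
E
```

```text
clock: 12.88
tcp_pos: [0.525, -0.2646, 0.1471]
orientation: [1.161, 1.24, -1.161]
contact_force: [-0.5, 0.2, -2.6]
grip_width: 0.033
t 12.875 tcp [ 0.525  -0.2646  0.1471]
[[-7.000e-04  9.978e-01  6.560e-02]
 [ 1.000e-04  6.560e-02 -9.978e-01]
 [-1.000e+00 -7.000e-04 -2.000e-04]]
f [-0.5  0.2 -2.6] w 0.03300099382898205 q [ 0.599  0.447 -0.308  1.83   0.17   0.891  0.278]
scene ring_center [([0.5163, -0.1921, 0.1651], 0.65)]
scene pliers [([0.5194, -0.1913, 0.1658], 0.67)]
top ring_center [([0.518, -0.1907, 0.168], 0.63), ([0.671, -0.2033, 0.0557], 0.54)]
top pliers [([0.5189, -0.19, 0.1681], 0.69)]
```

View pics/scene_l.png

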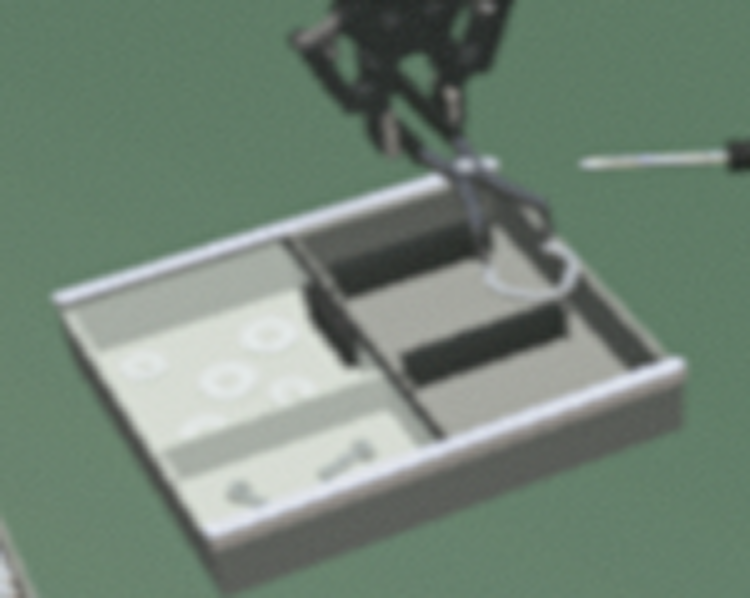

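The scene view shows the pliers lifted, handles parallel in the fingers, and the spread ring at crop (530,272). Next I measure the ring's centre and tilt from depth.

```bash
cat > ring.py <<'E'
import sys
from h import *
from scipy.optimize import least_squares
# expected ring centre from tcp: tool -z is forward. measure in tool-offset terms
def measure(guess,zt=.012,show=True):
    out=[]
    for n in ('top','scene'):
        p,d,K,T,c=grab(n); W,uv=world(d,K,T)
        rr=np.hypot(W[:,0]-guess[0],W[:,1]-guess[1]); s=(rr<.04)&(abs(W[:,2]-guess[2])<zt); A=W[s]
        A=A[(np.hypot(*(A[:,:2]-guess[:2]).T)>.012)]
        if len(A)<10: print(n,'few',len(A)); continue
        z0=np.median(A[:,2])
        f=lambda q: np.hypot(A[:,0]-q[0],A[:,1]-q[1])-q[2]
        q=least_squares(f,[*guess[:2],.023],loss='soft_l1',f_scale=.002).x
        P=np.linalg.lstsq(np.c_[A[:,:2]-q[:2],np.ones(len(A))],A[:,2],rcond=None)[0]
        print(n,len(A),'circle',q.round(4),'z',z0.round(4),'plane',P.round(3),'zpct',np.percentile(A[:,2],[5,50,95]).round(4))
        out.append((A,q))
        np.save('ring_'+n+'.npy',A)
    return out
if __name__=='__main__':
    o,M=st(); m=measure(np.array(list(map(float,sys.argv[1:4]))))
    for A,q in m: print('tool offset',np.round(M.T@(np.array([q[0],q[1],float(sys.argv[3])])-o['tcp_pos'])*1000,1))
E
python3 ring.py .5165 -.133 .137
python3 - <<'E'
from h import *
for n in('top','scene'):
    p,d,K,T,c=grab(n); W,uv=world(d,K,T)
    s=(abs(W[:,0]-.52)<.06)&(W[:,1]>-.24)&(W[:,1]<-.08)&(W[:,2]>.1); A=W[s]
    for a in np.arange(-.24,-.08,.01):
        B=A[(A[:,1]>=a)&(A[:,1]<a+.01)]
        if len(B): print(n,round(a,2),len(B),'x',B[:,0].min().round(4),np.median(B[:,0]).round(4),B[:,0].max().round(4),'z',np.percentile(B[:,2],[10,50,90]).round(4))
E
```

```text
t 13.175 tcp [ 0.5252 -0.2646  0.1464]
[[-1.400e-03  9.979e-01  6.550e-02]
 [ 7.000e-04  6.550e-02 -9.979e-01]
 [-1.000e+00 -1.400e-03 -8.000e-04]]
f [ 0.1  0.1 -2.3] w 0.03274748223734708 q [ 0.599  0.449 -0.308  1.83   0.17   0.891  0.278]
top 83 circle [ 0.5122 -0.129   0.0245] z 0.1349 plane [-0.008 -0.122  0.137] zpct [0.1317 0.1349 0.1466]
scene 74 circle [ 0.5144 -0.1308  0.0245] z 0.1348 plane [ 0.027 -0.144  0.136] zpct [0.1316 0.1348 0.146 ]
tool offset [   9.5   -4.  -136.1]
tool offset [   9.5   -2.  -134.2]
top -0.24 580 x 0.4613 0.5062 0.5781 z [0.2999 0.5169 0.569 ]
top -0.23 870 x 0.4601 0.5247 0.5761 z [0.3082 0.4955 0.558 ]
top -0.22 930 x 0.4601 0.5083 0.5562 z [0.4578 0.5047 0.5492]
top -0.21 261 x 0.4601 0.474 0.5313 z [0.171  0.5059 0.5394]
top -0.2 38 x 0.5074 0.5181 0.5288 z [0.1642 0.1684 0.1709]
top -0.19 29 x 0.5024 0.5129 0.5315 z [0.1648 0.1666 0.169 ]
top -0.18 29 x 0.5 0.5236 0.5316 z [0.1626 0.1651 0.1678]
top -0.17 27 x 0.4972 0.5265 0.5342 z [0.1617 0.1653 0.1687]
top -0.16 24 x 0.492 0.5302 0.5369 z [0.1628 0.1659 0.1672]
top -0.15 33 x 0.49 0.4965 
[... 456 characters left out ...]
15 0.5101]
scene -0.21 141 x 0.4628 0.4785 0.5358 z [0.1692 0.4857 0.5099]
scene -0.2 27 x 0.5086 0.5215 0.5321 z [0.1624 0.1676 0.1708]
scene -0.19 19 x 0.5066 0.5218 0.5329 z [0.1623 0.1654 0.1675]
scene -0.18 21 x 0.4996 0.5105 0.5346 z [0.1597 0.1655 0.1667]
scene -0.17 21 x 0.4973 0.506 0.5376 z [0.1604 0.1657 0.1679]
scene -0.16 25 x 0.4907 0.4978 0.5389 z [0.1518 0.1639 0.1676]
scene -0.15 41 x 0.4922 0.535 0.5413 z [0.1351 0.1488 0.1637]
scene -0.14 9 x 0.4892 0.4929 0.5391 z [0.1339 0.1348 0.1393]
scene -0.13 12 x 0.4891 0.5144 0.5408 z [0.1328 0.1354 0.1362]
scene -0.12 13 x 0.4961 0.5299 0.5378 z [0.1331 0.1353 0.1373]
scene -0.11 16 x 0.5017 0.5126 0.5293 z [0.1329 0.1347 0.1372]
```

```bash
python3 -m pendant '[20,-10,0,-5,0, 20,-10,5,-20,0, 20,0,13,-42,0, 20,0,13,-42,0, 20,0,13,-42,0, 20,0,13,-42,0, 20,0,13,-42,0, 20,0,13,-35,0, 20,0,8,-19,0, 20,0,3,-8,0, 20,0,0,0,0, 20,0,0,0,0]'
python3 ring.py .588 .172 .153
python3 - <<'E'
from h import *
p,d,K,T,c=grab('top'); save(cv2.resize(p[155:225,240:320],None,fx=7,fy=7,interpolation=cv2.INTER_CUBIC),'hover_t.png')
for n in('top','scene'):
    p,d,K,T,c=grab(n); W,uv=world(d,K,T)
    s=(np.hypot(W[:,0]-.588,W[:,1]-.172)<.03)&(W[:,2]<.125); A=W[s]
    for lo,hi in((.1065,.12),(.088,.1)):
        B=A[(A[:,2]>lo)&(A[:,2]<hi)]; print(n,lo,len(B),B.mean(0).round(4),B.min(0).round(4),B.max(0).round(4))
E
```

```text
clock: 14.88
tcp_pos: [0.5998, 0.0358, 0.1672]
orientation: [1.162, 1.238, -1.163]
contact_force: [0.2, -0.2, -1.0]
grip_width: 0.0333
t 14.875 tcp [0.5998 0.0358 0.1672]
[[-5.00e-04  9.98e-01  6.31e-02]
 [-1.10e-03  6.31e-02 -9.98e-01]
 [-1.00e+00 -6.00e-04  1.10e-03]]
f [ 0.2 -0.2 -1. ] w 0.03330139515046871 q [ 0.134  0.453 -0.39   1.779  0.207  0.951 -0.279]
top 74 circle [0.5873 0.1711 0.0243] z 0.1551 plane [-0.018 -0.049  0.156] zpct [0.152  0.1551 0.16  ]
scene 101 circle [0.5893 0.1699 0.0244] z 0.1554 plane [ 0.001 -0.076  0.156] zpct [0.1525 0.1554 0.1622]
tool offset [  14.    -3.8 -135.9]
tool offset [  14.    -2.  -134.5]
top 0.1065 101 [0.5875 0.1717 0.1112] [0.5724 0.1556 0.1068] [0.6039 0.1861 0.1188]
top 0.088 183 [0.5894 0.1724 0.093 ] [0.5583 0.1428 0.0882] [0.6176 0.1991 0.0993]
scene 0.1065 104 [0.5914 0.1732 0.1104] [0.5731 0.154  0.1066] [0.606 0.188 0.115]
scene 0.088 223 [0.5907 0.1798 0.0927] [0.5585 0.1452 0.0881] [0.6171 0.1998 0.0986]
```

View pics/hover_t.png

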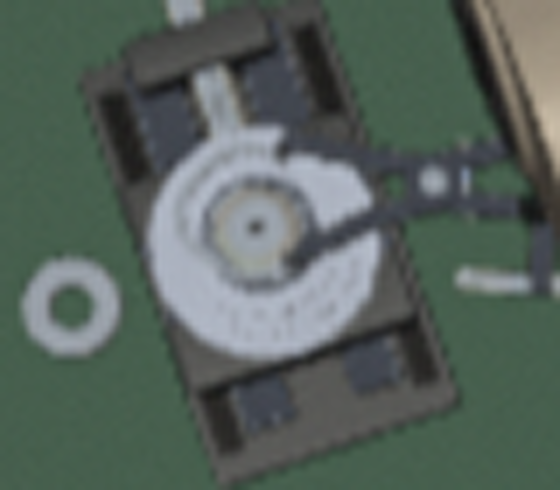

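The top view at hover shows the pliers with their tips at crop (295,155) and (300,262), and the stub's centre dot at (256,227) inside the ring. The edges are hard to see against the pulley, so I refine over several frames.

```bash
cat > ref.py <<'E'
from h import *
from scipy.optimize import least_squares
import sys
zr=float(sys.argv[1])  # ring top z
o,M=st()
for n in('top','scene'):
    Rr=[];S=[];G=[]
    for i in range(5):
        p,d,K,T,c=grab(n); W,uv=world(d,K,T); G.append(p)
        rr=np.hypot(W[:,0]-.5885,W[:,1]-.1715)
        Rr.append(W[(rr<.033)&(rr>.013)&(abs(W[:,2]-zr)<.0035)])
        S.append(W[(rr<.028)&(W[:,2]>.1065)&(W[:,2]<.118)])
    A=np.vstack(Rr);B=np.vstack(S)
    for sgn in (0,1):  # second pass: rotate out nothing, drop gap side (tips)
        C=A if not sgn else A[A[:,1]<9] if False else A[A[:,1]>.16]
        q=least_squares(lambda q:np.hypot(C[:,0]-q[0],C[:,1]-q[1])-q[2],[.5885,.1715,.0243],loss='soft_l1',f_scale=.001).x
        print(n,'ring',len(C),q.round(4),'z',np.median(C[:,2]).round(4))
    pl=np.linalg.lstsq(np.c_[A[:,:2]-q[:2],np.ones(len(A))],A[:,2],rcond=None)[0]; print('  tilt',pl.round(3))
    F=B[B[:,2]>.1095]; ph=np.linspace(0,2*np.pi,13)[:-1]
    e=np.array([np.percentile((B[:,:2]-[.5885,.1715])@[np.cos(a),np.sin(a)],98) for a in ph])
    s=np.linalg.lstsq(np.c_[np.cos(ph),np.sin(ph),np.ones(12)],e,rcond=None)[0]
    print(n,'stub mean',F.mean(0).round(4),'support',(s[:2]+[.5885,.1715]).round(4),s[2].round(4))
    # dark dot
    g=cv2.cvtColor(np.mean(G,0).astype(np.uint8),cv2.COLOR_RGB2GRAY).astype(float)
    q=T@np.array([.5885,.1715,.112,1]); u=K[0,0]*q[0]/-q[2]+K[0,2]; v=K[1,1]*q[1]/q[2]+K[1,2]
    a,b=int(round(u)),int(round(v)); w=g[b-4:b+5,a-4:a+5]; wt=np.clip(np.percentile(w,40)-w,0,None); wt[w>w.min()+ .5*(np.median(w)-w.min())]=0
    yy,xx=np.mgrid[b-4:b+5,a-4:a+5]; uu,vv=(xx*wt).sum()/wt.sum(),(yy*wt).sum()/wt.sum()
    Ti=np.linalg.inv(T); ray=Ti[:3,:3]@np.array([(uu-K[0,2])/K[0,0],-(vv-K[1,2])/K[1,1],-1]); print(n,'dot',(Ti[:3,3]+ray*(.112-Ti[2,3])/ray[2]).round(4),(round(uu,1),round(vv,1)),(round(u,1),round(v,1)))
E
python3 ref.py .1552
```

```text
t 15.125 tcp [0.5999 0.0369 0.1673]
[[-1.000e-04  9.979e-01  6.420e-02]
 [-2.000e-04  6.420e-02 -9.979e-01]
 [-1.000e+00 -1.000e-04  2.000e-04]]
f [-0.3  0.6 -1.6] w 0.03251140315600045 q [ 0.134  0.453 -0.391  1.779  0.207  0.951 -0.279]
top ring 323 [0.5872 0.1727 0.0243] z 0.1556
top ring 306 [0.5873 0.173  0.0241] z 0.1556
  tilt [-0.015  0.004  0.155]
top stub mean [0.5878 0.1716 0.1122] support [0.5877 0.1715] 0.0143
top dot [0.5921 0.1681 0.112 ] (np.float64(277.4), np.float64(185.0)) (np.float64(276.1), np.float64(186.3))
scene ring 455 [0.5889 0.1718 0.0243] z 0.1554
scene ring 386 [0.5889 0.1723 0.024 ] z 0.1554
  tilt [ 0.    -0.008  0.155]
scene stub mean [0.5905 0.1728 0.1117] support [0.5902 0.1727] 0.0137
scene dot [0.5876 0.1687 0.112 ] (np.float64(310.0), np.float64(235.4)) (np.float64(310.2), np.float64(236.3))
```

```bash
python3 -m pendant '[20,8,1,0.5,0, 20,10,0,0,0, 20,8,0,0,0, 20,6,0,0,0, 20,0,0,0,0, 20,0,0,0,0]'; python3 ref.py .1235
python3 -m pendant '[20,5,0,0,0, 20,5,0,0,0, 20,4,0,0,0, 20,0,0,0,0]'
```

```text
clock: 16.38
tcp_pos: [0.6013, 0.0374, 0.1355]
orientation: [1.161, 1.239, -1.16]
contact_force: [-0.6, -0.3, -1.2]
grip_width: 0.0329
t 16.375 tcp [0.6013 0.0374 0.1355]
[[ 5.000e-04  9.979e-01  6.540e-02]
 [ 1.000e-04  6.540e-02 -9.979e-01]
 [-1.000e+00  5.000e-04 -1.000e-04]]
f [-0.6 -0.3 -1.2] w 0.03286252831337348 q [ 0.124  0.492 -0.382  1.801  0.228  0.892 -0.295]
top ring 279 [0.5885 0.1731 0.0239] z 0.1237
top ring 264 [0.5886 0.1732 0.0239] z 0.1237
  tilt [-0.001 -0.004  0.124]
top stub mean [0.5876 0.1715 0.1122] support [0.5874 0.1716] 0.0145
top dot [0.5934 0.1674 0.112 ] (np.float64(277.6), np.float64(184.5)) (np.float64(276.1), np.float64(186.3))
scene ring 435 [0.59   0.171  0.0246] z 0.1234
scene ring 366 [0.5899 0.1714 0.0243] z 0.1233
  tilt [-0.005 -0.007  0.123]
scene stub mean [0.5891 0.1713 0.1118] support [0.5888 0.1704] 0.013
scene dot [0.5885 0.1703 0.112 ] (np.float64(310.0), np.float64(236.0)) (np.float64(310.2), np.float64(236.3))
clock: 17.38
tcp_pos: [0.6007, 0.0373, 0.1207]
orientation: [1.16, 1.24, -1.161]
contact_force: [1.2, -0.4, -0.9]
grip_width: 0.0331
```

```bash
python3 -m pendant '[20,3,-0.5,0.7,0, 20,3,0,0,0, 20,3,0,0,0, 20,0,0,0,0, 20,0,0,0,0]'; python3 -m pendant '[20,1,0,0,0, 20,0,0,0,0, 20,0,0,0,0]';  python3 -m pendant '[20,1,0,0,0, 20,0,0,0,0, 20,0,0,0,0]'
```

```text
clock: 18.0
tcp_pos: [0.6007, 0.0366, 0.1124]
orientation: [1.161, 1.239, -1.161]
contact_force: [-0.2, 0.1, -2.2]
grip_width: 0.0329
clock: 18.38
tcp_pos: [0.6006, 0.0366, 0.1113]
orientation: [1.161, 1.239, -1.161]
contact_force: [-0.6, 0.8, -1.9]
grip_width: 0.0329
clock: 18.75
tcp_pos: [0.6006, 0.0366, 0.1103]
orientation: [1.161, 1.239, -1.161]
contact_force: [-0.6, 0.4, -1.6]
grip_width: 0.0325
```

```bash
for i in 1 ; do python3 -m pendant '[20,0.6,0,0,0, 20,0,0,0,0, 20,0,0,0,0]'; python3 -m pendant '[20,0.6,0,0,0, 20,0,0,0,0, 20,0,0,0,0]'; done; python3 ref.py .0975 | grep -v -e dot -e stub
```

```text
clock: 19.12
tcp_pos: [0.6006, 0.0366, 0.1097]
orientation: [1.161, 1.239, -1.161]
contact_force: [-0.2, -0.6, -1.2]
grip_width: 0.0329
clock: 19.5
tcp_pos: [0.6006, 0.0366, 0.1091]
orientation: [1.161, 1.239, -1.161]
contact_force: [0.1, -0.6, -2.0]
grip_width: 0.0324
t 19.5 tcp [0.6006 0.0366 0.1091]
[[ 0.      0.9979  0.0654]
 [-0.      0.0654 -0.9979]
 [-1.      0.      0.    ]]
f [ 0.1 -0.6 -2. ] w 0.03239621018599074 q [ 0.117  0.524 -0.372  1.82   0.246  0.843 -0.309]
top ring 633 [0.5879 0.1725 0.0237] z 0.0961
top ring 474 [0.5881 0.1723 0.0238] z 0.0963
  tilt [0.003 0.02  0.096]
scene ring 644 [0.5888 0.1698 0.0241] z 0.0966
scene ring 547 [0.5888 0.1707 0.0235] z 0.0966
  tilt [-0.002  0.003  0.097]
```

```bash
python3 -m pendant '[20,0.6,0,0,0, 20,0,0,0,0, 20,0,0,0,0]'; python3 -m pendant '[20,0.6,0,0,0, 20,0,0,0,0, 20,0,0,0,0]'; python3 -m pendant '[20,0.6,0,0,0, 20,0,0,0,0, 20,0,0,0,0]'
```

```text
clock: 20.38
tcp_pos: [0.6006, 0.0366, 0.1085]
orientation: [1.161, 1.239, -1.161]
contact_force: [0.3, 0.2, -2.2]
grip_width: 0.0334
clock: 20.75
tcp_pos: [0.6006, 0.0366, 0.1079]
orientation: [1.161, 1.239, -1.161]
contact_force: [-0.8, -0.8, -1.3]
grip_width: 0.0329
clock: 21.12
tcp_pos: [0.6006, 0.0365, 0.1074]
orientation: [1.161, 1.239, -1.161]
contact_force: [-1.0, -1.1, -0.7]
grip_width: 0.033
```

```bash
python3 -m pendant '[20,0.5,0,0,0, 20,0,0,0,0, 20,0,0,0,0]'; python3 -m pendant '[20,0.5,0,0,0, 20,0,0,0,0, 20,0,0,0,0]'; python3 -c "
from h import *
print(np.mean([r.get_obs()['contact_force'] for _ in range(5)],0))"
```

```text
clock: 21.5
tcp_pos: [0.6007, 0.0365, 0.1069]
orientation: [1.161, 1.239, -1.161]
contact_force: [0.8, -1.6, -0.5]
grip_width: 0.0329
clock: 21.88
tcp_pos: [0.6006, 0.0365, 0.1063]
orientation: [1.161, 1.239, -1.161]
contact_force: [0.1, -1.2, -0.2]
grip_width: 0.033
[ 0.07762518 -1.2291697  -0.1603666 ]
```

```bash
python3 ref.py .0965 | grep -v dot
python3 - <<'E'
from h import *
p,d,K,T,c=grab('scene'); save(cv2.resize(p[215:285,265:350],None,fx=8,fy=8,interpolation=cv2.INTER_CUBIC),'fin_s.png')
for n in('top','scene'):
    D=[]
    for i in range(4):
        p,d,K,T,c=grab(n); W,uv=world(d,K,T); D.append(W)
    W=np.vstack(D); a=W-[.5885,.172,0]; X=a@[-.0655,.9979,0];Y=a@[.9979,.0655,0]
    for lo in np.arange(-.1,.03,.01):
        s=(X>lo)&(X<lo+.01)&(abs(Y)<.03)&(W[:,2]>.09)&(W[:,2]<.16); 
        if lo>-.015: s&=np.hypot(X,Y)>.0205; s&=(np.hypot(X,Y)<.027)
        if s.sum()>5: print(n,round(lo,3),s.sum(),np.percentile(W[s,2],[10,50,90]).round(4))
E
```

```text
t 21.875 tcp [0.6006 0.0365 0.1063]
[[ 1.000e-04  9.979e-01  6.530e-02]
 [-1.000e-04  6.530e-02 -9.979e-01]
 [-1.000e+00  1.000e-04  1.000e-04]]
f [ 0.1 -1.2 -0.2] w 0.032963000112721776 q [ 0.116  0.528 -0.371  1.822  0.248  0.838 -0.311]
top ring 766 [0.5885 0.1731 0.0236] z 0.0953
top ring 569 [0.5885 0.1734 0.0235] z 0.0957
  tilt [-0.002  0.018  0.096]
top stub mean [0.5875 0.1715 0.1123] support [0.588  0.1707] 0.0153
scene ring 809 [0.5888 0.1694 0.0245] z 0.0953
scene ring 689 [0.589  0.1711 0.0234] z 0.0954
  tilt [-0.002  0.008  0.096]
scene stub mean [0.5895 0.1703 0.1119] support [0.5895 0.1654] 0.0196
top -0.1 100 [0.1225 0.1264 0.1295]
top -0.09 132 [0.1239 0.1268 0.1298]
top -0.08 111 [0.1266 0.1296 0.1324]
top -0.07 132 [0.1251 0.1288 0.1322]
top -0.06 109 [0.1238 0.1272 0.1299]
top -0.05 112 [0.1241 0.1272 0.1299]
top -0.04 112 [0.0931 0.1263 0.1297]
top -0.03 229 [0.0911 0.0945 0.1283]
top -0.02 292 [0.0918 0.0981 0.1169]
top -0.01 65 [0.0935 0.0969 0.099 ]
top -0.0 61 [0.0926 0.0961 0.0997]
top 0.01 92 [0.0922 0.0965 0.099 ]
top 0.02 94 [0.0926 0.096  0.0992]
scene -0.1 111 [0.1217 0.1263 0.1284]
scene -0.09 109 [0.1234 0.1272 0.1296]
scene -0.08 132 [0.1232 0.1292 0.1314]
scene -0.07 159 [0.1205 0.1273 0.1305]
scene -0.06 108 [0.1238 0.1268 0.1286]
scene -0.05 124 [0.1224 0.1266 0.1289]
scene -0.04 160 [0.0913 0.1252 0.1285]
scene -0.03 236 [0.0915 0.1216 0.1279]
scene -0.02 295 [0.0927 0.1058 0.1212]
scene -0.01 71 [0.0928 0.0963 0.0984]
scene -0.0 82 [0.0921 0.0963 0.0984]
scene 0.01 109 [0.0911 0.0952 0.0986]
scene 0.02 122 [0.0912 0.0953 0.0986]
```

View pics/fin_s.png

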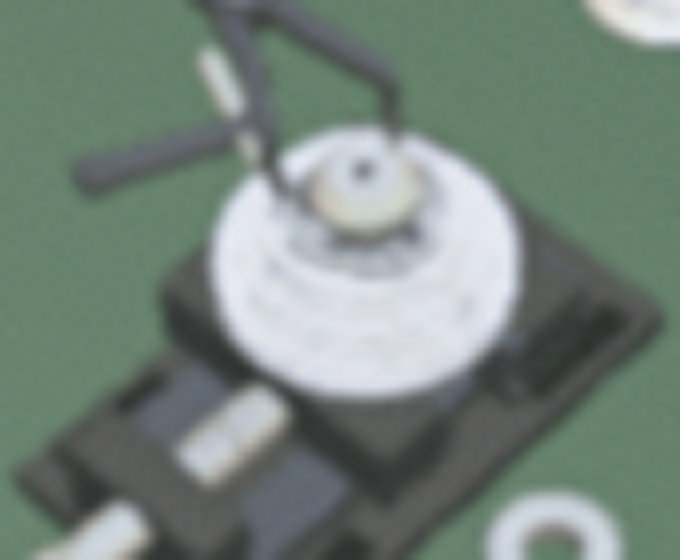

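The scene close-up shows the stub end at (362,190), inside the ring, with the tips on either side at (290,195) and (395,130). The ring lies on the bearing face. One more small step should confirm contact.

```bash
python3 -m pendant '[20,0.5,0,0,0, 20,0,0,0,0, 20,0,0,0,0, 20,0,0,0,0]'
python3 - <<'E'
from h import *
F=[]
for i in range(6): viewer.grab_frame('top'); o=r.get_obs(); F.append(np.r_[o['contact_force'],o['moment']])
print(np.mean(F,0).round(2),np.std(F,0).round(2))
E
python3 -m pendant '[20,0.5,0,0,0, 20,0,0,0,0, 20,0,0,0,0, 20,0,0,0,0]'
python3 - <<'E'
from h import *
F=[]
for i in range(6): viewer.grab_frame('top'); o=r.get_obs(); F.append(np.r_[o['contact_force'],o['moment']])
print(np.mean(F,0).round(2),np.std(F,0).round(2))
E
```

```text
clock: 23.32
tcp_pos: [0.6006, 0.0365, 0.1059]
orientation: [1.161, 1.239, -1.161]
contact_force: [0.5, -2.1, 1.9]
grip_width: 0.0328
[ 0.   -2.05  0.93 -0.22 -0.05 -0.05] [0.28 0.55 0.47 0.03 0.02 0.02]
clock: 24.12
tcp_pos: [0.6006, 0.0365, 0.1053]
orientation: [1.161, 1.239, -1.161]
contact_force: [0.9, -3.1, 2.2]
grip_width: 0.033
[-0.22 -2.42  1.33 -0.27 -0.03 -0.  ] [0.41 0.44 0.54 0.03 0.03 0.04]
```

```bash
python3 -m pendant '[20,-1,0,0.8,0, 20,0,0,0,0, 20,0,0,0,0, 20,0,0,0,0]'
python3 - <<'E'
from h import *
F=[]
for i in range(6): viewer.grab_frame('top'); o=r.get_obs(); F.append(np.r_[o['contact_force'],o['moment']])
print(np.mean(F,0).round(2),np.std(F,0).round(2))
E
python3 ref.py .0965 | grep -v dot
```

```text
clock: 24.92
tcp_pos: [0.6006, 0.0363, 0.1063]
orientation: [1.161, 1.24, -1.16]
contact_force: [0.7, 1.0, 0.2]
grip_width: 0.0327
[ 0.15  1.33 -0.44  0.37 -0.03 -0.  ] [0.51 0.31 0.47 0.03 0.01 0.02]
t 25.225 tcp [0.6006 0.0359 0.1063]
[[-1.000e-04  9.978e-01  6.560e-02]
 [ 1.000e-04  6.560e-02 -9.978e-01]
 [-1.000e+00 -1.000e-04 -1.000e-04]]
f [ 0.1  1.4 -0.3] w 0.03300920689214099 q [ 0.117  0.528 -0.371  1.822  0.248  0.838 -0.309]
top ring 768 [0.5881 0.1726 0.0237] z 0.0954
top ring 561 [0.5882 0.1729 0.0235] z 0.0956
  tilt [-0.01   0.015  0.096]
top stub mean [0.5876 0.1711 0.1121] support [0.5907 0.1691] 0.017
scene ring 784 [0.5887 0.1694 0.0243] z 0.0955
scene ring 659 [0.5888 0.1715 0.0231] z 0.0956
  tilt [-0.001  0.008  0.096]
scene stub mean [0.5895 0.1703 0.1118] support [0.5898 0.1653] 0.0197
```

Run:
```python
from h import *
p,d,K,T,c=grab('scene'); m=nets.silhouettes('cover_pull','scene')
W,_=world(d,K,T); s=(abs(W[:,0]-.61)<.05)&(abs(W[:,1]+.206)<.04)&(W[:,2]>.074)&(W[:,2]<.095); print('pull',s.sum(),np.median(W[s],0).round(4))
print('w',r.get_obs()['grip_width'],r.get_obs()['clock']); print(r.hand_in())
```

```text
pull 69 [ 0.6148 -0.2043  0.0837]
w 0.0326764327636833 25.825
the job is handed in; nothing more can be done
None
```

I slid the cover open until it hit its stop, lifted out the pliers squeezed, and lowered the spread ring over the stub onto the bearing face. I handed in at 25.8 s, still holding it there.

My last checks before handing in:
- **Cover:** it is still open. The stop gave 16 N of resistance, and the pull bar last measured at x ≈ 0.615 m, about where it stopped.
- **Pliers:** the finger opening is about 33 mm, so they are at the squeeze stop (34 mm nominal).
- **Ring height:** its top is about 0.096 m up, against an expected 0.097 m for resting on the face. Lowering raised the vertical force by about 3 N over hanging free, which confirms contact. I then backed off to a light touch of about 1–1.5 N.
- **Ring level:** the fitted tilt is 0.015 rad or less.
- **Ring centring:** the ring is within about 1–2 mm of the stub's axis, with 3.7 mm of clearance. It met no resistance on the way down; only small sideways forces, under about 3 N, appeared once it touched the face.

**Disagreements:** the two cameras differ by about 2 mm in the ring's position. The detector for the stub's centre dot was up to 6 mm off, so I ignored it. Once the ring was down, my stub-edge fits were contaminated by the plier tips, so the centring figure relies mainly on the earlier fits. I did not re-check the other bench items individually.

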